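Hold the tea infuser over the second mug

TASK

The tea in the blue mug has brewed and the mug is full: gently lift the tea infuser (the orange tab on its lid is there to grip it by) out of the mug, without pressing down on it and without tilting or dragging the mug. Carry it over the row of jars and the tea box, which must stay where they are like everything else, and hold it upright and centred over the mouth of the cream mug, its foot about a finger's width above the rim and not touching, so that it drips in there. Finish while still holding it there, quite still: do not lower it in, put it down or let go.

Things in the scene. Friction and masses are not known exactly. Their poses are not given: they have to be found in the camera images.
- infuser: tea infuser, 90 g, 76 mm tall, hanging in the blue mug at the start, turned any way, about 4 mm play. Origin: centre of its underside (foot), z up. Perforated steel cone (radius 10 mm at the foot, 17 mm at height 34), round lid plate (radius 32, height 34 to 41) that lies on the mug's rim, upright orange tab on top (28 mm along x, 10 mm thick along y, height 41 to 76)
- infuser_foot (a point): centre of the infuser's underside, the lowest point of the basket
- infuser_tab (a point): the point to grip: centre of the orange tab, 66 mm above the foot (25 mm above the lid plate, 10 mm below the tab's top); the tab is gripped across its thickness, along the infuser's y
- mug_blue: small full blue mug, loose, 59 mm across, 55 mm tall, with the infuser in it (its foot 21 mm above the mug's underside); origin at the middle of its footprint on the underside, z up; the cup's axis lies 11.5 mm off along +y, the handle reaches 42 mm along -y. It stands left or right of the row of groceries, turned any way
- blue_mouth (a point): centre of the blue mug's mouth, at rim height (55 mm above its underside)
- mug_cream: small empty cream mug, blue inside, loose, 63 mm across, 50 mm tall; origin at the middle of its footprint on the underside, z up; the cup's axis lies 13 mm off along +y, the handle reaches 44 mm along -y. It stands on the other side of the row
- cream_mouth (a point): centre of the cream mug's mouth, at rim height (50 mm above its underside); the opening is about 50 mm across
- honey_jar: loose jar with a black lid and amber content, 57 mm across, 85 mm tall, in the row between the mugs; origin at the centre of its underside
- tea_box: loose pale green carton, 58 x 102 mm, 111 mm tall to its ridge, in the middle of the row between the mugs with its long side towards them; origin at the centre of its underside, x across the row
- jam_jar: loose jar with a black lid and red content, 64 mm across, 88 mm tall, in the row between the mugs; origin at the centre of its underside
- teaspoon: loose steel teaspoon, 130 mm long, lying behind the place of the left mug; origin at its centre on the underside
- timer: red and white kitchen timer, 66 mm across, 56 mm tall, loose, back left; origin at the centre of its underside
- salt: loose salt shaker, 44 mm across, 90 mm tall, behind the place of the right mug; origin at the centre of its underside
- pepper_mill: loose wooden pepper mill, 58 mm across, 130 mm tall, beside the salt shaker; origin at the centre of its underside
Not all that is in view belongs to the job. What is shaped like the infuser but brown is not meant.

How it is judged:
On the way, in this order (a step that is already met when the one before it is completed fails the run):
1. the infuser is drawn up clear of the blue mug (foot more than 10 mm above its rim) while the mug stays upright where it stood (z of infuser_foot in the frame of blue_mouth above 0.01 m and contact force between the fingers and infuser above 0.5 N and distance of mug_blue from where it was at the start of the episode below 0.02 m), for 0.1 s.
2. the infuser is carried over the row of jars and the tea box (foot more than 85 mm above the worktop while within 50 mm of the row's middle line) (height (world z) of infuser_foot above 0.085 m and x of infuser_foot in the frame of tea_box between -0.05 and 0.05 m), for 0.02 s.
At the end, for the whole second after the job is handed in: the infuser is held still by the fingers, upright within about 8 degrees, its foot centred within 10 mm over the cream mug's mouth and 4 to 30 mm above the rim, not touching the mug; both mugs stand upright, and they and the groceries are within 20 mm of where they stood (horizontal distance between infuser_foot and cream_mouth below 0.01 m and z of infuser_foot in the frame of cream_mouth between 0.004 and 0.03 m and angle between each of infuser, mug_blue, mug_cream's own z axis and vertical below 0.15 rad and linear speed of infuser below 0.02 m/s and contact force between the fingers and infuser above 0.5 N and contact force between infuser and mug_cream below 0.1 N and distance of each of mug_blue, mug_cream, honey_jar, tea_box, jam_jar, teaspoon, timer, salt, pepper_mill from where it was at the start of the episode below 0.02 m); the arm keeps its last pose, push and grip.
It fails at once if the infuser is pressed or dragged against the full blue mug with more than 10 N (contact force between infuser and mug_blue above 10 N).
It fails at once if the full blue mug is tilted (more than about 9 degrees) or shoved more than 20 mm (angle between mug_blue's own z axis and vertical above 0.15 rad or distance of mug_blue from where it was at the start of the episode above 0.02 m).
It fails at once if the infuser knocks against the cream mug (contact force between infuser and mug_cream above 0.5 N).
It fails at once if the cream mug or one of the groceries, the spoon or the timer is pushed more than 20 mm away (distance of any of mug_cream, honey_jar, tea_box, jam_jar, teaspoon, timer, salt, pepper_mill from where it was at the start of the episode above 0.02 m).
It also fails if it takes over 51 s, if anything falls off the work surface, if the arm or the gripper's body presses on something with over 40 N, if the wrist force passes 120 N, or if a joint passes its speed limit or range.

ROBOT

A 7-joint arm with a two-finger parallel gripper is mounted at the origin on a cart in front of the work surface, level with it; the furniture and walls round the work are solid. World frame = base frame: x ahead of the robot, y to its left, z up, the work surface at z = 0. Lengths are in m, angles in rad, forces in N, time in s.
With the tool pointing down it reaches from about 0.4 to 0.85 m from the base axis. Payload 10.4 kg.
Tool frame: the origin (TCP) lies on the centre line of the jaws, within the pads' length; the fingertips stand 8 mm ahead of it and the grasp point (between the pads) lies 11 mm behind it (r.finger_overhang is the distance from the TCP to the fingertips, in m); z points along the fingers, y is the line along which they close (so a half turn about z gives the same grasp; the last joint's range is limited). The gripper opens to 87 mm and grips with 3 to 60 N. Pads are 19 mm wide; open, the fingers measure 117 mm over their backs; the gripper's body (75 mm by 190 mm) begins 51 mm behind the grasp point.
Start: joints at [1.205, 0.332, -0.065, 1.46, 0.022, 1.35, -0.088], TCP at [0.21, -0.589, 0.231] pointing down, gripper open.
Joint ranges: [-2.6, 2.6], [-0.5, 2.12], [-1.47, 1.34], [0.16, 2.42], [-1.27, 4.41], [0.06, 2.06], [-2.6, 2.6]. Speed limits (rad/s): [2.22, 2.22, 2.79, 2.79, 3.14, 3.14, 3.14].

INTERFACE

Orientations are given as a unit quaternion [x, y, z, w].
In Python, from bench import r, vision gives the robot as it stands.
- The arm moves only by the tool drive_tool, never from a script. Its argument "series" is a list of rows, each a list of 2 entries, a list of its own where there are three numbers: the shift along the world's x, y, z in cm, then the turn about the world's z in degrees. A call has exactly 10 rows; each row shifts and turns the commanded pose from where the row before left it; what a row does not reach is not made up. A row lasts 1/8 s, in which the tool goes at most 62.5 mm and 10.7 degrees, less where a joint would pass 70% of its speed; a pose out of reach is approached as far as the arm can. A call with a gripper value outside its range is refused whole. "hand" is the closure, from 0 (fully open) to 1 (shut), set as the call begins (left out, the last holds). The fingers move at their own pace and stop on an object; "newtons" is the grip in N (left out, the last holds). Time passes only in rows, so rows that do not move let the fingers close, or fill a call up. It gives the time, the measured TCP pose, the force, the opening and the grip force at its end, in the units of the state.
- r.read_state(): the state, without advancing time (a new reading comes with each control period).
- vision.camera(name): name is "scene" or "top" or "wrist"; returns a dict with "color" (400x640x3 uint8, red, green, blue), "intrinsics" (3x3 intrinsics, pixels), "k1" (the pictures are not rectified: a ray, as slopes to the right and down, at radius r is drawn at 1 + k1 r^2 times it, then the intrinsics apply), "R" (3x3) and "t" (3): a world point X has camera coordinates R X + t; the wrist camera has in their place "mount" (4x4, takes a point from camera to tool coordinates, whose origin is the TCP and whose axes are the flange's). Camera axes: x right, y down, z forward; pixel columns grow to the right and rows downward; lengths in m; the calibration is good to about 2 mm. A picture is of the moment at which its call begins: read the wrist's pose just before it. There is no depth.
- r.close_job(): hands the job in; it is judged then, once.
The state is a dict: "time": time; "joint_positions": joint angles; "joint_vel": joint speeds; "joint_torque": joint torques, N m; "ee_pos": TCP position; "eef_rot": TCP orientation; "ft_force": force on the tool from outside, world axes, zero at the start; "torque": the same for the moment, N m; "width": finger opening in m; "grip_force": force on a finger pad.
Only numpy, scipy, OpenCV 4.12 (cv2) and the standard library are available. Lean on these libraries where they do the work, as an engineer would, in place of code of your own. Each camera call takes 0.05 s, during which the arm holds its last target. There are 200 camera calls.

## Working session

There is one attempt and no reset: what is moved stays moved. The work goes in short steps, Python scripts to look and compute and a tool call to move; the robot and the scene stay as the last step left them, time stands still between calls to the robot, and variables do not carry over. Pictures are saved under pics/ and viewed, at most 10 in all, crops included, and the job is handed in when it is done.

Besides the shell and the picture viewer there is one more tool, called after "Request:" as name(argument=value, ...), one argument or row to a line, values as JSON. drive_tool: Moves the arm, as the interface text tells. Its arguments: {"type":"object","properties":{"series":{"type":"array"},"hand":{"type":"number"},"newtons":{"type":"number"}},"required":["series"]}

```bash
mkdir -p pics; python3 - <<'E'
from bench import r, vision
import cv2, pickle
s=r.read_state(); print(s)
d={}
for n in("scene","top","wrist"):
    c=vision.camera(n); d[n]=c
    cv2.imwrite(f"pics/{n}0.png",c["color"][:,:,::-1])
    print(n,{k:v for k,v in c.items() if k!="color"})
pickle.dump(d,open("c0.pkl","wb"))
E
```

```text
{'time': 0.0, 'joint_positions': array([ 1.20541085,  0.33285071, -0.06471681,  1.46093585,  0.02159522,
        1.3498883 , -0.08851384]), 'joint_vel': array([ 0.00149672,  0.00037036, -0.00127169, -0.00184662,  0.00117729,
       -0.0001564 ,  0.00121421]), 'joint_torque': array([-9.29058333e-04, -6.23259258e+01,  2.39609292e-02, -3.89897919e+01,
       -6.15267176e-02,  3.96086345e-02,  1.30838575e-04]), 'ee_pos': array([ 0.20995162, -0.58828764,  0.22976979]), 'eef_rot': array([ 9.85346082e-01,  1.70565582e-01, -1.44881672e-04, -6.78110490e-04]), 'ft_force': array([-0.47054721, -0.47640003, -0.21359102]), 'torque': array([ 0.02552235,  0.02667866, -0.02584086]), 'grip_force': 0.0, 'width': 0.08708743618843394}
scene {'intrinsics': array([[447.28343489,   0.        , 328.28484804],
       [  0.        , 447.28343489, 201.12899355],
       [  0.        ,   0.        ,   1.        ]]), 'k1': -0.031641207656693156, 'R': array([[-0.3061019 , -0.95186866,  0.01573809],
       [-0.61362658,  0.18463687, -0.76770544],
       [ 0.72784892, -0.24465341, -0.6406096 ]]), 't': array([0.373073
[... 289 characters left out ...]
     [-0.99045177, -0.0263619 , -0.1353157 ],
       [ 0.13595075, -0.0239974 , -0.99042492]]), 't': array([0.17850872, 0.61459187, 0.86040691])}
wrist {'intrinsics': array([[324.80269754,   0.        , 321.74235111],
       [  0.        , 324.80269754, 203.10086059],
       [  0.        ,   0.        ,   1.        ]]), 'k1': -0.06613130876172778, 'mount': array([[ 4.30945060e-04, -9.69210239e-01, -2.46234294e-01,
         6.62687523e-02],
       [ 9.99999613e-01,  6.06461438e-04, -6.36969528e-04,
        -1.04258915e-03],
       [ 7.66688992e-04, -2.46233924e-01,  9.69210125e-01,
        -1.54030806e-01],
       [ 0.00000000e+00,  0.00000000e+00,  0.00000000e+00,
         1.00000000e+00]])}
```

View pics/top0.png

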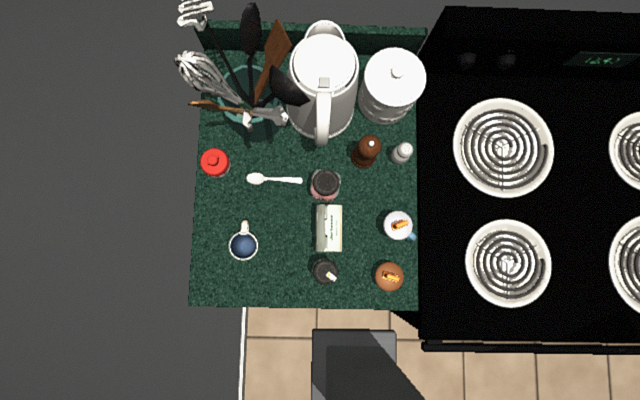

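View pics/scene0.png

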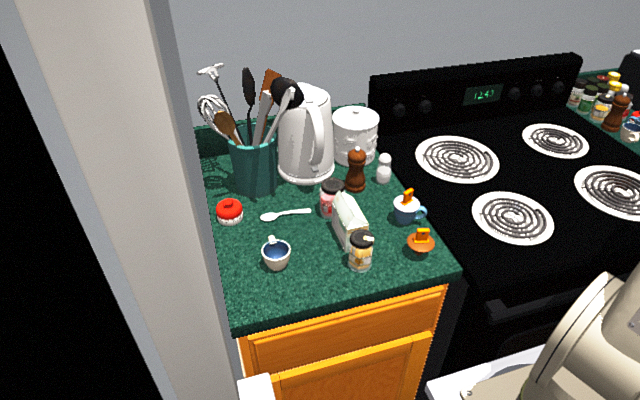

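The top view has two infuser-like things. The one at (398,225) has a white steel lid with an orange tab and sits in a blue mug with its handle at (412,236). The one at (390,277) is brown, so it is the decoy. The first fits the description. The cream mug is at (243,245), left of the row. I'll confirm with one crop and take measurements.

```bash
cat > h.py <<'E'
import numpy as np, cv2
from scipy.spatial.transform import Rotation as Ro
def cam(c,s=None):
    """returns R,t world->cam"""
    if "R" in c: return np.array(c["R"]),np.array(c["t"])
    M=np.array(c["mount"]); T=np.eye(4); T[:3,:3]=Ro.from_quat(s["eef_rot"]).as_matrix(); T[:3,3]=s["ee_pos"]
    W=np.linalg.inv(T@M); return W[:3,:3],W[:3,3]
def ray(c,px,s=None):
    R,t=cam(c,s); K=c["intrinsics"]
    p=cv2.undistortPoints(np.array(px,float).reshape(-1,1,2),K,np.array([c["k1"],0,0,0,0.]))[:,0]
    return -R.T@t, np.c_[p,np.ones(len(p))]@R
def plane(c,px,z,s=None):
    o,d=ray(c,px,s); return o+d*((z-o[2])/d[:,2])[:,None]
def proj(c,X,s=None):
    R,t=cam(c,s)
    return cv2.projectPoints(np.array(X,float).reshape(-1,3),cv2.Rodrigues(R)[0],t,c["intrinsics"],np.array([c["k1"],0,0,0,0.]))[0][:,0]
def mask(c,lo,hi,box=None):
    m=cv2.inRange(cv2.cvtColor(c["color"],cv2.COLOR_RGB2HSV),lo,hi)
    if box:
        k=np.zeros_like(m); k[box[1]:box[3],box[0]:box[2]]=255; m&=k
    return m
def cent(m): 
    y,x=np.nonzero(m); return np.array([x.mean(),y.mean()]),len(x)
E
python3 - <<'E'
import pickle,cv2,numpy as np
from h import *
d=pickle.load(open("c0.pkl","rb")); t=d["top"]; s=d["scene"]
a=t["color"][195:300,220:430]; a=cv2.resize(a,None,fx=3.7,fy=3.7,interpolation=2)
b=s["color"][170:280,220:450]; b=cv2.resize(b,None,fx=3.38,fy=2.4,interpolation=2)
w=min(a.shape[1],b.shape[1]); 
im=np.vstack([a[:,:w],b[:200,:w]]) if 0 else a
cv2.imwrite("pics/crop.png",im[:,:,::-1])
for n,px,z in [("lid",(398,225),.062),("tabtop",(399,224),.09),("decoy",(390,277),.06),("cream",(243,245),.05),("honey",(325,271),.085),("jam",(325,183),.088),("boxridge",(329,228),.111),("pepper",(370,143),.13),("salt",(404,148),.09)]:
    print(n,plane(t,px,z)[0].round(3))
for n,px,z in [("lid",(407,204),.062),("cream",(276,250),.05)]: print(n,plane(s,px,z)[0].round(3))
E
```

```text
lid [0.554 0.014 0.062]
tabtop [0.554 0.018 0.09 ]
decoy [0.442 0.031 0.06 ]
cream [0.503 0.351 0.05 ]
honey [0.452 0.173 0.085]
jam [0.638 0.177 0.088]
boxridge [0.541 0.168 0.111]
pepper [0.717 0.087 0.13 ]
salt [0.72  0.006 0.09 ]
lid [0.545 0.018 0.062]
cream [0.498 0.352 0.05 ]
```

View pics/crop.png

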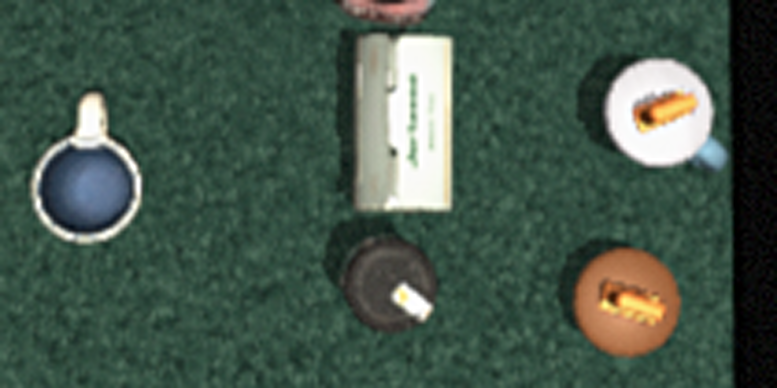

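The crop confirms it: the steel-lidded infuser in the blue mug is at about (0.554, 0.016), with its tab's long axis about 20° off world y. The brown one is separate, about 11 cm nearer the robot. I'll move above it.

Request:
drive_tool(
  series=[
    [[1.7,3,0],4.4],
    [[1.7,3,0],4.4],
    [[1.7,3,0],4.4],
    [[1.7,3,0],4.4],
    [[1.7,3,0],4.4],
    [[1.7,3,0],4.4],
    [[1.7,3,0],4.4],
    [[1.7,3,0],4.4],
    [[1.7,3,0],4.4],
    [[1.7,3,0],4.4],
  ],
  hand=0.2,
  newtons=10,
)

```text
time: 1.4
ee_pos: [0.3812, -0.2866, 0.2307]
eef_rot: [0.848, 0.529, 0.0, 0.0]
ft_force: [-0.1, -0.2, 0.6]
width: 0.0695
grip_force: 0.0
```

Request:
drive_tool(
  series=[
    [[2,3.2,0],5],
    [[2,3.2,0],5],
    [[2,3.2,0],5],
    [[2,3.2,0],5],
    [[2,3.2,0],5],
    [[2,3.2,0],5],
    [[2,3.2,0],5],
    [[2,3.2,0],5],
    [[1,3.2,0],5],
    [[0,0,0],0],
  ],
)

```text
time: 2.65
ee_pos: [0.5503, 0.0038, 0.2306]
eef_rot: [0.58, 0.815, 0.001, -0.001]
ft_force: [0.1, -0.6, -0.9]
width: 0.0697
grip_force: 0.0
```

```bash
python3 - <<'E'
from bench import r, vision
import pickle,cv2,numpy as np
from h import *
s=r.read_state(); c=vision.camera("wrist"); t=vision.camera("top"); sc=vision.camera("scene")
pickle.dump((s,c,t,sc),open("c1.pkl","wb"))
print(s["time"],s["ee_pos"],Ro.from_quat(s["eef_rot"]).as_matrix().round(3),s["ft_force"],s["joint_positions"].round(2))
cv2.imwrite("pics/w1.png",c["color"][:,:,::-1])
E
```

```text
2.65 [0.55028509 0.00379986 0.2305572 ] [[-0.327  0.945  0.   ]
 [ 0.945  0.327  0.002]
 [ 0.002  0.001 -1.   ]] [ 0.08230091 -0.55189429 -0.89512159] [ 0.52  0.24 -0.71  1.63  0.16  1.33  0.13]
```

View pics/w1.png

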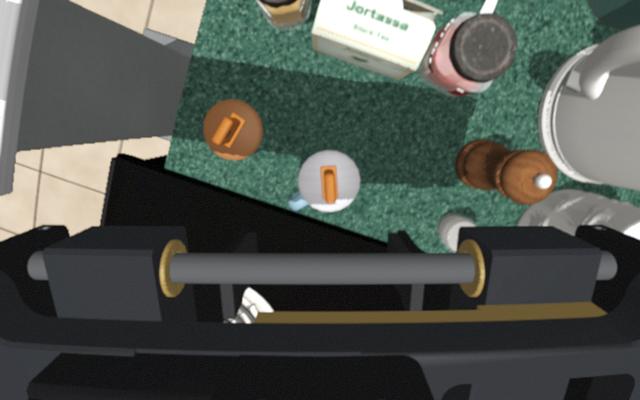

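The wrist view shows the steel lid at about (329,181) with its orange tab upright in the picture, nearly aligned with the tool. The brown decoy is at (233,130). Next I'll measure the lid ellipse and tab edges.

```bash
python3 - <<'E'
import pickle
from h import *
s,c,t,sc=pickle.load(open("c1.pkl","rb"))
hsv=cv2.cvtColor(c["color"],cv2.COLOR_RGB2HSV)
for p in [(310,175),(345,195),(330,172),(330,190),(323,190),(338,175)]: print(p,hsv[p[1],p[0]])
# lid + tab: bright or orange region
box=(285,140,370,220)
tab=mask(c,(3,150,70),(22,255,255),box)
lid=mask(c,(0,0,95),(180,70,255),box)|tab
n,l,st,ce=cv2.connectedComponentsWithStats(lid); i=1+st[1:,4].argmax()
cnt=cv2.findContours((l==i).astype('uint8'),0,2)[0]; cnt=max(cnt,key=cv2.contourArea)
hull=cv2.convexHull(cnt)[:,0]
for z in(.062,):
    P=plane(c,hull,z,s); cc,rr=cv2.minEnclosingCircle(P[:,:2].astype('float32')); print("lid c",cc,rr,st[i])
    e=cv2.fitEllipse(P[:,:2].astype('float32')*1000); print(e)
y,x=np.nonzero(tab); print("tab",len(x),x.min(),x.max(),y.min(),y.max())
# bright (top face) vs all
v=hsv[y,x,2]; print(np.percentile(v,[5,25,50,75,95]))
P=plane(c,np.c_[x,y],.097,s)[:,:2]
re=cv2.minAreaRect(P.astype('float32')*1000); print("tab rect@97",re)
ct=cv2.findContours(tab,0,2)[0]; 
big=cv2.resize(np.hstack([c["color"][140:225,285:375],np.repeat(tab[140:225,285:375,None],3,2),np.repeat(lid[140:225,285:375,None],3,2)]),None,fx=2.9,fy=2.9,interpolation=0)
cv2.imwrite("pics/w1c.png",big[:,:,::-1])
# image of cam centre
R,tt=cam(c,s); print("cam",-R.T@tt)
E
```

```text
(310, 175) [140   4 183]
(345, 195) [150   3 181]
(330, 172) [ 13 201 127]
(330, 190) [ 15 164 224]
(323, 190) [ 15 161 212]
(338, 175) [140   4 204]
lid c (0.5484873652458191, 0.008160467259585857) 0.04039454460144043 [ 288  150   73   63 3252]
((549.5037841796875, 9.701986312866211), (63.83110046386719, 79.57472229003906), 140.74151611328125)
tab 447 322 336 167 201
[144.6 192.  209.  220.  225. ]
tab rect@97 ((551.68359375, 18.016969680786133), (12.012773513793945, 31.55661392211914), 22.65595054626465)
cam [0.52793721 0.06726249 0.38470821]
```

View pics/w1c.png

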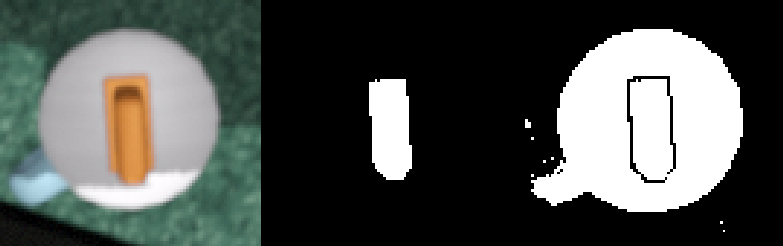

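```bash
python3 - <<'E'
import pickle
from h import *
s,c,t,sc=pickle.load(open("c1.pkl","rb"))
box=(285,140,370,220)
m=mask(c,(0,0,95),(180,70,255),box)|mask(c,(3,100,70),(22,255,255),box)
m=cv2.morphologyEx(cv2.morphologyEx(m,cv2.MORPH_CLOSE,np.ones((5,5))),cv2.MORPH_OPEN,cv2.getStructuringElement(2,(25,25)))
P=plane(c,max(cv2.findContours(m,0,1)[0],key=cv2.contourArea)[:,0],.062,s)
print("lid wrist",[cv2.fitEllipse(P[:,:2].astype('float32')*1000)])
d=pickle.load(open("c0.pkl","rb"))
for n,bx,o in(("top",(375,205,420,245),13),("scene",(385,180,435,230),0)):
    k=d[n]; m=mask(k,(0,0,130),(180,60,255),bx)|mask(k,(3,100,70),(25,255,255),bx)
    if n=="top":
        m=cv2.morphologyEx(cv2.morphologyEx(m,cv2.MORPH_CLOSE,np.ones((5,5))),cv2.MORPH_OPEN,cv2.getStructuringElement(2,(o,o)))
        P=plane(k,max(cv2.findContours(m,0,1)[0],key=cv2.contourArea)[:,0],.062); print(n,cv2.fitEllipse(P[:,:2].astype('float32')*1000))
    tb=mask(k,(3,150,90),(25,255,255),bx); p,q=cent(tb); print(n,"tab",p,q,plane(k,p,.087 if n=="top" else .08))
# triangulate wrist tab and scene tab
# cream rim: top & scene & wrist ?
k=d["top"]; hsv=cv2.cvtColor(k["color"],cv2.COLOR_RGB2HSV); print(hsv[245,225:262].tolist()[::2])
print(proj(c,[.503,.351,.05],s))
E
```

```text
lid wrist [((553.0014038085938, 13.811278343200684), (62.928955078125, 65.66312408447266), 149.2752227783203)]
top ((554.1690673828125, 14.444770812988281), (61.765342712402344, 62.05657958984375), 29.834348678588867)
top tab [399.06153846 224.09230769] 65 [[0.55412537 0.01747239 0.087     ]]
scene tab [409.09848485 199.70454545] 132 [[0.53892512 0.01735752 0.08      ]]
[[74, 87, 79], [71, 73, 70], [27, 28, 209], [103, 107, 57], [108, 97, 63], [106, 104, 86], [106, 94, 111], [106, 92, 141], [108, 92, 170], [108, 91, 168], [108, 81, 163], [108, 86, 157], [107, 85, 150], [107, 86, 140], [108, 90, 116], [103, 69, 70], [0, 0, 255], [75, 123, 62], [77, 94, 73]]
[[ 398.3948056  -181.36118068]]
```

Request:
drive_tool(
  series=[
    [[0.3,1.2,-1],3],
    [[0,0,-2],0],
    [[0,0,-2],0],
    [[0,0,-2],0],
    [[0,0,-1.5],0],
    [[0,0,-1],0],
    [[0,0,-0.8],0],
    [[0,0,0],0],
    [[0,0,0],0],
    [[0,0,0],0],
  ],
)

```text
time: 4.05
ee_pos: [0.5534, 0.0114, 0.1281]
eef_rot: [0.562, 0.827, 0.0, 0.0]
ft_force: [-0.6, -0.5, -0.2]
width: 0.0696
grip_force: 0.0
```

```bash
python3 - <<'E'
from bench import r, vision
import pickle
from h import *
s=r.read_state(); c=vision.camera("wrist"); sc=vision.camera("scene")
pickle.dump((s,c,sc),open("c2.pkl","wb"))
print(s["time"],s["ee_pos"],Ro.from_quat(s["eef_rot"]).as_matrix().round(3)[:2,1],s["ft_force"],s["width"])
tab=mask(c,(3,130,60),(22,255,255),(250,120,420,300)); p,n=cent(tab); print(p,n,plane(c,p,.097,s))
n,l,st,ce=cv2.connectedComponentsWithStats(tab); i=1+st[1:,4].argmax(); y,x=np.nonzero(l==i); print(st[i])
P=plane(c,np.c_[x,y],.097,s)[:,:2].astype('float32')*1000; print(cv2.minAreaRect(P)); print(proj(c,s["ee_pos"],s))
tool=(plane(c,np.c_[x,y],.097,s)-s["ee_pos"])@Ro.from_quat(s["eef_rot"]).as_matrix(); print("tool x,y range mm",(tool.min(0)*1e3).round(1),(tool.max(0)*1e3).round(1))
cv2.imwrite("pics/w2.png",np.hstack([c["color"][100:400,200:460],sc["color"][130:280,345:475].repeat(2,0).repeat(2,1)])[:,:,::-1])
E
```

```text
4.05 [0.55340119 0.01135467 0.12805411] [0.93  0.369] [-0.6476088  -0.49519143 -0.17151847] 0.06958103128330821
[325.01717902 219.70976492] 1106 [[0.55083256 0.02194876 0.097     ]]
[ 314  194   22   57 1106]
((551.2987060546875, 20.178939819335938), (12.369022369384766, 35.092933654785156), 22.248889923095703)
[[322.53675058 257.71738063]]
tool x,y range mm [-8.5 -5.  31. ] [26.5  7.6 31.1]
```

View pics/w2.png

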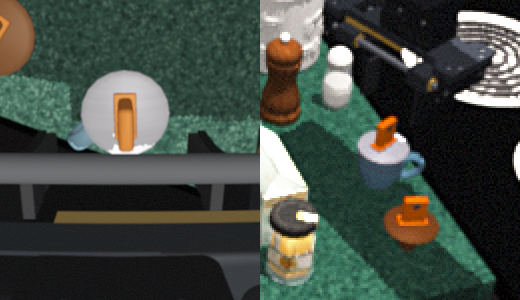

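The left half (wrist crop) shows the tab nearly aligned between the jaws, with its centre about 5 mm ahead along tool x. The right half (scene crop) shows the steel infuser sitting upright in the blue mug. I'll correct the offset and descend to grip height.

Request:
drive_tool(
  series=[
    [[-0.1,0.5,0],0],
    [[0,0,-0.8],0],
    [[0,0,-0.8],0],
    [[0,0,-0.8],0],
    [[0,0,-0.8],0],
    [[0,0,-0.7],0],
    [[0,0,-0.6],0],
    [[0,0,-0.4],0],
    [[0,0,0],0],
    [[0,0,0],0],
  ],
)

```text
time: 5.4
ee_pos: [0.5523, 0.0164, 0.0788]
eef_rot: [0.562, 0.827, 0.0, 0.0]
ft_force: [-0.2, -0.5, 0.9]
width: 0.0698
grip_force: 0.0
```

```bash
python3 - <<'E'
from bench import r, vision
import pickle
from h import *
s=r.read_state(); c=vision.camera("wrist"); sc=vision.camera("scene")
pickle.dump((s,c,sc),open("c3.pkl","wb"))
print(s["time"],s["ee_pos"],s["ft_force"],s["width"])
tab=mask(c,(3,130,60),(22,255,255),(280,120,370,270)); n,l,st,ce=cv2.connectedComponentsWithStats(tab); i=1+st[1:,4].argmax(); y,x=np.nonzero(l==i); print(st[i])
M=Ro.from_quat(s["eef_rot"]).as_matrix()
tool=(plane(c,np.c_[x,y],.097,s)-s["ee_pos"])@M; print("tool x,y range mm",(tool.min(0)*1e3).round(1),(tool.max(0)*1e3).round(1))
P=plane(c,np.c_[x,y],.097,s)[:,:2].astype('float32')*1000; print(cv2.minAreaRect(P),np.degrees(np.arctan2(M[1,1],M[0,1])))
E
```

```text
5.4 [0.55228154 0.01638887 0.07881066] [-0.17013636 -0.46344583  0.87006534] 0.06984457789107909
[311 222  27  32 862]
tool x,y range mm [ 10.3  -5.2 -18.2] [ 24.9   6.5 -18.2]
((546.3766479492188, 32.944427490234375), (11.683919906616211, 14.591880798339844), 21.681577682495117) 21.641047416159594
```

Request:
drive_tool(
  series=[
    [[0,0,-0.2],0],
    [[0,0,0],0],
    [[0,0,0],0],
    [[0,0,0],0],
    [[0,0,0],0],
    [[0,0,0],0],
    [[0,0,0],0],
    [[0,0,0],0],
    [[0,0,0],0],
    [[0,0,0],0],
  ],
  hand=1,
  newtons=12,
)

```text
time: 6.75
ee_pos: [0.5521, 0.0163, 0.0765]
eef_rot: [0.562, 0.827, 0.0, -0.0]
ft_force: [0.0, -0.4, -0.7]
width: 0.01
grip_force: 12.0
```

The tab is gripped (10 mm opening, 12 N). Now a slow, straight lift.

Request:
drive_tool(
  series=[
    [[0,0,0.3],0],
    [[0,0,0.4],0],
    [[0,0,0.5],0],
    [[0,0,0.5],0],
    [[0,0,0.6],0],
    [[0,0,0.6],0],
    [[0,0,0.6],0],
    [[0,0,0.6],0],
    [[0,0,0.6],0],
    [[0,0,0.6],0],
  ],
)

```text
time: 8.0
ee_pos: [0.5521, 0.0163, 0.13]
eef_rot: [0.562, 0.827, 0.0, 0.0]
ft_force: [-0.2, 0.5, -1.3]
width: 0.0097
grip_force: 12.0
```

Request:
drive_tool(
  series=[
    [[0,0,1],0],
    [[0,0,1.2],0],
    [[0,0,1.2],0],
    [[0,0,1.2],0],
    [[0,0,1.2],0],
    [[0,0,1.2],0],
    [[0,0,1.2],0],
    [[0,0,1],0],
    [[0,0,0.8],0],
    [[0,0,0],0],
  ],
)

```text
time: 9.25
ee_pos: [0.5523, 0.0164, 0.2301]
eef_rot: [0.562, 0.827, 0.0, 0.0]
ft_force: [-0.1, 0.1, -1.8]
width: 0.0099
grip_force: 12.0
```

```bash
python3 - <<'E'
from bench import r, vision
import pickle
from h import *
s=r.read_state(); c=vision.camera("wrist"); sc=vision.camera("scene"); t=vision.camera("top")
pickle.dump((s,c,sc,t),open("c4.pkl","wb"))
print(s["time"],s["ee_pos"],s["ft_force"],s["width"],s["joint_positions"].round(2))
# cream rim: bright low-sat and blue inside, top view
bx=(222,215,264,266)
k=t; m=mask(k,(95,50,50),(120,200,255),bx)
m=cv2.morphologyEx(m,cv2.MORPH_OPEN,np.ones((5,5))); n,l,st,ce=cv2.connectedComponentsWithStats(m); i=1+st[1:,4].argmax()
ct=max(cv2.findContours((l==i).astype('uint8'),0,1)[0],key=cv2.contourArea)[:,0]
e=cv2.fitEllipse(plane(k,ct,.05)[:,:2].astype('float32')*1000); print("top mouth",e)
k=sc; m=mask(k,(95,40,40),(125,220,255),(255,230,300,275)); n,l,st,ce=cv2.connectedComponentsWithStats(m); i=1+st[1:,4].argmax(); print(st[i],ce[i])
ct=max(cv2.findContours((l==i).astype('uint8'),0,1)[0],key=cv2.contourArea)[:,0]
e=cv2.fitEllipse(plane(k,ct,.05)[:,:2].astype('float32')*1000); print("scene mouth",e)
cv2.imwrite("pics/s4.png",np.hstack([sc["color"][120:290,210:460].repeat(2,0).repeat(2,1),t["color"][205:290,220:265].repeat(4,0).repeat(4,1)])[:,:,::-1])
E
```

```text
9.25 [0.55233938 0.01640641 0.23010057] [-0.06812633  0.08411475 -1.8025756 ] 0.009863868941426603 [ 0.51  0.24 -0.72  1.63  0.16  1.33  0.14]
top mouth ((502.4762268066406, 350.08758544921875), (43.731502532958984, 49.931251525878906), 176.26116943359375)
[263 241  26  18 328] [275.60060976 249.71646341]
scene mouth ((500.1169128417969, 352.8046569824219), (49.643653869628906, 53.109291076660156), 168.8927459716797)
```

```bash
python3 -c "
import cv2;a=cv2.imread('pics/s4.png') ;print(a is not None and a.shape)"; ls pics
```

```text
(340, 680, 3)
crop.png
s4.png
scene0.png
top0.png
w1.png
w1c.png
w2.png
wrist0.png
```

View pics/s4.png

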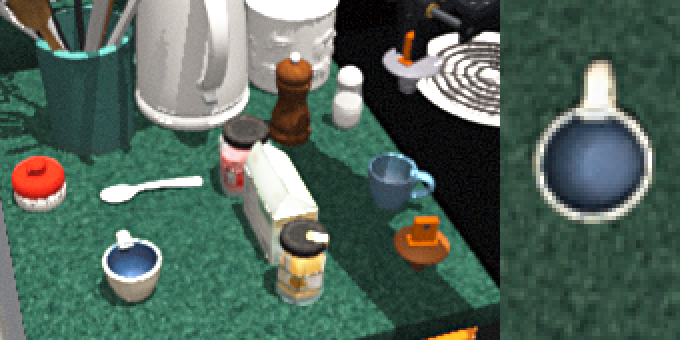

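The scene crop shows the infuser drawn out and hanging upright under the gripper at (410,60), with the blue mug undisturbed at (395,182). The cream mug stands at (133,265), and its mouth measures about (0.502, 0.351). With the foot at about 0.174 m, I'll carry it over the row.

Request:
drive_tool(
  series=[
    [[0,0.5,0],0],
    [[-0.2,1,0],0],
    [[-0.3,1.5,0],0],
    [[-0.3,2,0],0],
    [[-0.3,2,0],0],
    [[-0.3,2,0],0],
    [[-0.3,2,0],0],
    [[-0.3,2,0],0],
    [[-0.3,2,0],0],
    [[-0.2,2,0],0],
  ],
)

```text
time: 10.65
ee_pos: [0.5264, 0.1882, 0.2297]
eef_rot: [0.561, 0.828, 0.0, 0.0]
ft_force: [0.1, 0.5, -1.7]
width: 0.0096
grip_force: 12.0
```

Request:
drive_tool(
  series=[
    [[-0.3,2,0],0],
    [[-0.3,2,0],0],
    [[-0.3,2,0],0],
    [[-0.3,2,0],0],
    [[-0.3,2,0],0],
    [[-0.3,2,0],0],
    [[-0.3,1.5,0],0],
    [[-0.2,1.5,0],0],
    [[-0.2,1,0],0],
    [[0,0.5,0],0],
  ],
)

```text
time: 11.9
ee_pos: [0.5019, 0.3519, 0.2296]
eef_rot: [0.562, 0.827, 0.0, -0.0]
ft_force: [-0.5, -0.2, -0.8]
width: 0.0099
grip_force: 12.0
```

Request:
drive_tool(
  series=[
    [[0,0,-0.5],0],
    [[0,0,-0.8],0],
    [[0,0,-0.8],0],
    [[0,0,-0.8],0],
    [[0,0,-0.8],0],
    [[0,0,-0.8],0],
    [[0,0,-0.6],0],
    [[0,0,-0.4],0],
    [[0,0,0],0],
    [[0,0,0],0],
  ],
)

```text
time: 13.15
ee_pos: [0.5022, 0.3515, 0.1748]
eef_rot: [0.562, 0.827, 0.0, 0.0]
ft_force: [0.0, 0.9, -0.7]
width: 0.0099
grip_force: 12.0
```

```bash
python3 - <<'E'
from bench import r, vision
import pickle
from h import *
s=r.read_state(); c=vision.camera("wrist"); sc=vision.camera("scene"); t=vision.camera("top")
pickle.dump((s,c,sc,t),open("c5.pkl","wb"))
print(s["time"],s["ee_pos"],s["ft_force"],s["width"])
e=np.array(s["ee_pos"]); f=e-[0,0,.0555]
print("proj foot scene/top/wrist",proj(sc,f),proj(t,f),proj(c,f,s), "mouth",proj(sc,[.502,.351,.05]),proj(c,[.502,.351,.05],s))
cv2.imwrite("pics/s5.png",np.hstack([cv2.resize(sc["color"][160:290,220:330],None,fx=3.5,fy=3.5,interpolation=1),cv2.resize(c["color"][100:360,220:420],(350,455),interpolation=1)])[:,:,::-1])
E
```

```text
13.15 [0.50218935 0.35148194 0.17483674] [ 0.04968607  0.89361909 -0.71981124] 0.009869938806079245
proj foot scene/top/wrist [[273.95716671 225.40166262]] [[237.5968112  244.61705718]] [[322.4254637  224.39979573]] mouth [[276.17505645 248.65706935]] [[321.94383049 200.68971994]]
```

View pics/s5.png

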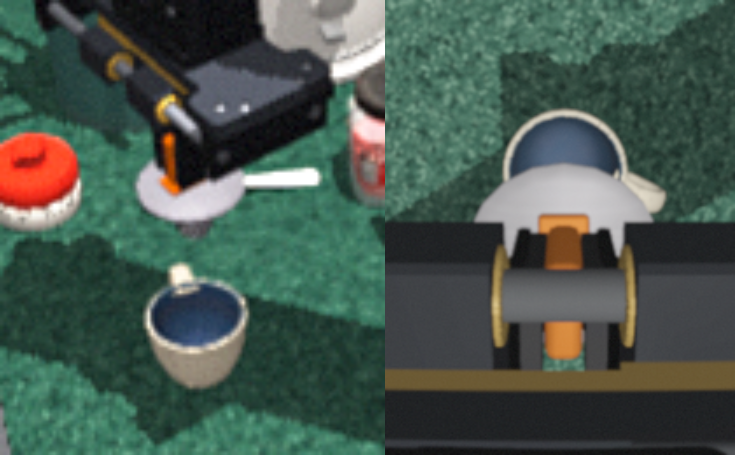

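The scene crop shows the infuser upright above the cream mug, with its foot at about full-image (276,226) against a predicted (274,225). The wrist crop shows the lid edge and the cream rim arc behind it. I'll fit both circles for the fine offset.

```bash
cat > fit.py <<'E'
import pickle,sys
from h import *
from scipy.optimize import least_squares
s,c,sc,t=pickle.load(open(sys.argv[1],"rb"))
e=np.array(s["ee_pos"]); zl=e[2]-.0555+.041
lab=cv2.cvtColor(c["color"],cv2.COLOR_RGB2HSV).astype(int)
green=(lab[...,0]>60)&(lab[...,0]<95)&(lab[...,1]>50)
def arc(cols,cond,r0,r1):
    out=[]
    for x in cols:
        k=np.nonzero(cond[r0:r1,x])[0]
        if len(k): out.append((x,r0+k[0]-.5))
    return np.array(out,float)
def circ(P,r0):
    f=lambda p:np.hypot(P[:,0]-p[0],P[:,1]-p[1])-r0
    q=least_squares(f,P.mean(0)-[0,.02],loss="soft_l1",f_scale=.001); return q.x.round(4),(np.std(q.fun)*1e3).round(2)
rim=arc(range(295,342),~green,140,200)
a=plane(c,rim,.05,s)[:,:2]; print("rim",circ(a,.0315),rim[::8].tolist())
# lid: gray low-sat region below; per column last boundary from blue/cream/green to gray
gray=(lab[...,1]<28)&(lab[...,2]>120)&(lab[...,2]<235)
lid=arc(list(range(275,290))+list(range(305,335))+list(range(357,366)),gray&np.roll(gray,-2,0)&np.roll(gray,-4,0)&np.roll(gray,-6,0)&np.roll(gray,-8,0),188,235)
b=plane(c,lid,zl,s)[:,:2]; print("lid",circ(b,.032),lid[::5].tolist(),"tcp",e[:2])
bx=(255,230,300,275); m=mask(sc,(95,40,40),(125,220,255),bx)
E
python3 fit.py c5.pkl
```

```text
rim (array([0.501 , 0.3544]), np.float64(0.26)) [[295.0, 173.5], [303.0, 166.5], [311.0, 162.5], [319.0, 161.5], [327.0, 161.5], [335.0, 163.5]]
lid (array([0.5029, 0.3505]), np.float64(0.9)) [[275.0, 216.5], [280.0, 211.5], [285.0, 206.5], [305.0, 194.5], [310.0, 194.5], [315.0, 193.5], [320.0, 192.5], [325.0, 193.5], [330.0, 193.5], [357.0, 203.5], [362.0, 205.5]] tcp [0.50218935 0.35148194]
```

Request:
drive_tool(
  series=[
    [[-0.2,0.3,0],0],
    [[0,0,-0.5],0],
    [[0,0,-0.8],0],
    [[0,0,-0.8],0],
    [[0,0,-0.8],0],
    [[0,0,-0.7],0],
    [[0,0,-0.6],0],
    [[0,0,-0.5],0],
    [[0,0,-0.4],0],
    [[0,0,0],0],
  ],
)

```text
time: 14.55
ee_pos: [0.5, 0.3543, 0.1233]
eef_rot: [0.562, 0.827, -0.0, -0.0]
ft_force: [0.1, 0.8, -1.2]
width: 0.0103
grip_force: 12.0
```

```bash
python3 - <<'E'
from bench import r, vision
import pickle
from h import *
s=r.read_state(); c=vision.camera("wrist"); sc=vision.camera("scene"); t=vision.camera("top")
pickle.dump((s,c,sc,t),open("c6.pkl","wb"))
print(s["time"],s["ee_pos"],s["ft_force"],s["width"])
e=np.array(s["ee_pos"])+[.0007,-.001,0]; f=e-[0,0,.0555]
print("foot",f,"proj scene",proj(sc,f),"mouth",proj(sc,[.501,.3525,.05]))
cv2.imwrite("pics/s6.png",np.hstack([cv2.resize(sc["color"][190:290,230:320],None,fx=4.5,fy=4.5,interpolation=2),cv2.resize(c["color"][100:360,220:420],(346,450),interpolation=1)])[:,:,::-1])
E
python3 fit.py c6.pkl
```

```text
14.55 [0.49999578 0.35426634 0.12331898] [ 0.08457322  0.81587111 -1.22258622] 0.010262541742526794
foot [0.50069578 0.35326634 0.06781898] proj scene [[274.78905401 243.51916787]] mouth [[275.60374068 249.11747315]]
rim (array([0.5014, 0.3549]), np.float64(0.29)) [[295.0, 185.5], [303.0, 179.5], [311.0, 176.5], [319.0, 174.5], [327.0, 173.5], [335.0, 175.5]]
lid (array([0.5003, 0.353 ]), np.float64(0.67)) [[275.0, 216.5], [280.0, 211.5], [285.0, 205.5], [305.0, 195.5], [310.0, 194.5], [315.0, 193.5], [320.0, 192.5], [325.0, 192.5], [330.0, 193.5], [357.0, 204.5], [362.0, 201.5]] tcp [0.49999578 0.35426634]
```

View pics/s6.png

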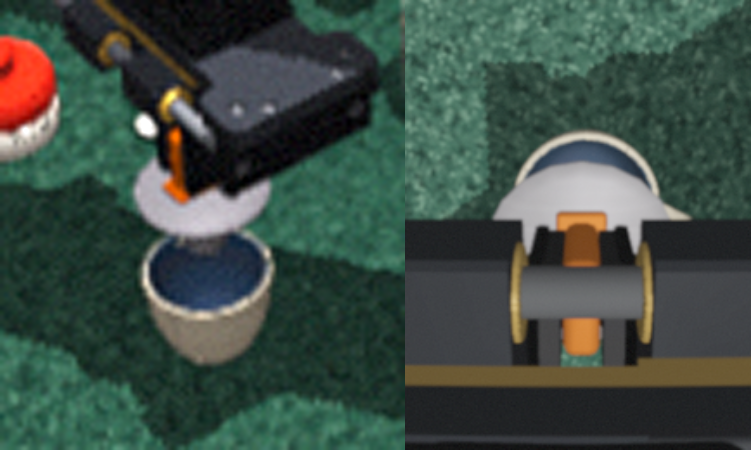

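The scene crop shows the foot at about (275,245), just above the middle of the cream mouth (276,250), with a clear gap. The wrist fits put the lid about 2 mm from the rim's centre, and the foot is about 18 mm above the rim. I'll let it settle with one still call, then hand it in.

Request:
drive_tool(
  series=[
    [[0,0,0],0],
    [[0,0,0],0],
    [[0,0,0],0],
    [[0,0,0],0],
    [[0,0,0],0],
    [[0,0,0],0],
    [[0,0,0],0],
    [[0,0,0],0],
    [[0,0,0],0],
    [[0,0,0],0],
  ],
)

```text
time: 15.95
ee_pos: [0.5001, 0.3543, 0.1236]
eef_rot: [0.562, 0.827, 0.0, 0.0]
ft_force: [1.0, -0.1, -1.0]
width: 0.0099
grip_force: 12.0
```

```bash
python3 - <<'E'
from bench import r
s=r.read_state(); print(s["ee_pos"],s["grip_force"],abs(s["joint_vel"]).max()); print(r.close_job())
E
```

```text
[0.50013568 0.35434372 0.12358085] 11.991159699537093 0.002024067788394537
the job is handed in; nothing more can be done
None
```

The job is handed in with the infuser held still and upright over the cream mug, its foot about 18 mm above the rim and about 2 mm off centre by my last measurement; the hand-in gave no verdict.

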